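# Fit the filter tube in the tea-corner water filter

## Task

Draw the thick steel filter tube out of its little wooden stand and push it, upright and tapered end down, into the push-fit socket of the white water filter head: past the seal and on until it bottoms on the washer. Press it firmly home so that you feel the washer give, but never hard enough to hurt the washer or the socket, then let go and leave the tube standing there. Leave everything else where it is.

Things in the scene. Friction and masses are not known exactly. Their poses are not given: they have to be found in the camera images.
- tube_mid (a point): Middle of the steel filter tube: straight, round, 16 mm in diameter, 160 mm long, about 50 to 100 g, this point half-way along it. z axis along the tube towards its plain top end (80 mm away); the lower end (80 mm the other way) tapers to 10 mm diameter over its last 8 mm. At the start it stands upright in a round wooden stand, 40 mm high, its lower end 8 mm above the table.
- tube_tip (a point): Centre of the tube's tapered lower end, 80 mm below tube_mid.
- socket (a point): Centre of the mouth of the push-fit socket, 90 mm above the table: a grey upright collar, 41 mm outside at its flared rim, on the fixed filter head's white foot. z axis up; the way in is straight down. The mouth narrows from about 24 mm to a bore of about 17.5 mm in its first 8 mm.
- seal (a point): The seal and collet teeth inside the socket, on its axis 10 mm below the mouth. The tube's end begins to meet them 13 to 15 mm below the mouth and its taper is through by 25 mm. Pushing in against them takes about 4 to 10 N, and they drag on the tube with that much all the way; they hold it against coming back out.
- seat: The bottom fitting of the socket, origin on its axis at the nominal bottom, 43 mm below the mouth. The real bottom, a springy washer (about 6 N per mm) in it, lies anywhere from 9 mm above to 9 mm below that, different each time and not measured: feel it. Press on the washer with 9 to 25 N for a moment: with the drag about 18 to 30 N of push in all; 22 N in all is right.
- canister (a point): Top centre of the round white filter canister on the same foot, 104 mm above the table, 72 mm wide, its axis 66 mm from the socket's. A steel outlet elbow, 49 mm high, stands 45 mm from the socket on the other side.
- stirrer: Thin wooden tea stirrer (8 mm stem, 18 mm ball on top, 139 mm tall) standing in the other, equal wooden stand; origin at its lower end, 8 mm above the table, so its ball reaches 147 mm up. Not to be moved.
- jug: White stoneware jug with one handle, 92 mm wide, 125 mm high, origin under its centre. Leave alone.
- paperweight: Blue glass paperweight, 62 mm wide, 42 mm high, origin under its centre. Leave alone.
- organizer: Cream pill organizer, seven lids in a row, 45 x 175 x 24 mm, origin under its centre. Leave alone.
- tongs: Chrome sugar tongs lying flat, 125 mm long, 9 mm high, origin under the middle. Leave alone.
- mug: Blue ceramic mug, 80 mm wide, 95 mm high, origin under its centre. Leave alone.

How it is judged:
By the outcome, as a careful person would: the job done as asked, in the order asked, and still so for the second after the job is handed in, with the robot touching nothing.
It also fails if it takes over 69 s, if anything falls off the work surface, if the arm or the gripper's body presses on something with over 40 N, if the wrist force passes 120 N, or if a joint passes its speed limit or range.

## Robot

A 6-joint arm with a two-finger parallel gripper is mounted at the origin on the work surface. World frame = base frame: x ahead of the robot, y to its left, z up, the work surface at z = 0. Lengths are in m, angles in rad, forces in N, time in s.
With the tool pointing down it reaches from about 0.275 to 0.85 m from the base axis. Payload 19 kg.
Tool frame: the origin (TCP) lies on the centre line of the jaws, within the pads' length; the fingertips stand 19 mm ahead of it and the grasp point (between the pads) is the TCP (manip.tip_reach is the distance from the TCP to the fingertips, in m); y points along the fingers, x is the direction in which the jaws open and shut, and the axes are right-handed (so a half turn about y gives the same grasp; the last joint's range is limited). The gripper opens to 85 mm and grips with 20 to 120 N. Pads are 22 mm wide; open, the fingers measure 114 mm over their backs; the gripper's body (76 mm by 85 mm) begins 54 mm behind the grasp point. The pads swing forward as they close: fully open they stand 13 mm farther back than shut.
Start: joints at [-1.457, 0.15, 1.437, -0, 1.554, -0.134], TCP at [0.141, -0.557, 0.25] pointing down, gripper open.
Joint ranges: [-2.8, 2.8], [-0.68, 2.1], [0.12, 2.68], [-1.39, 4.53], [0.16, 2.79], [-2.81, 2.81]. Speed limits (rad/s): [1.89, 1.89, 2.22, 3.01, 3.01, 3.01].

## Interface

Orientations are given as a unit quaternion [w, x, y, z].
In Python, from station import manip, snapshot, workorder, models gives the robot as it stands.
- The arm moves only by the tool move_arm, never from a script. Its argument "deltas" is a list of rows, each a list of 7 numbers: the shift along the tool's x, y, z in cm, then the turn, a rotation vector about the tool's x, y, z in rad, then the closure, from 0 (fully open) to 1 (shut). A call has 1 to 10 rows; each row shifts and turns the commanded pose from where the row before left it, along the tool's axes as they then stand; what a row does not reach is not made up. A row lasts 1/8 s, in which the tool goes at most 62.5 mm and 10.7 degrees, less where a joint would pass 70% of its speed; a pose out of reach is approached as far as the arm can. A call is refused whole if a number of a shift passes 6.25 or a number of a turn 0.188, either way. A call with a gripper value outside its range is refused whole. The fingers move at their own pace and stop on an object; "squeeze" is the grip in N (left out, the last holds). Time passes only in rows, so rows that do not move let the fingers close. It gives the time, the measured TCP pose, the force and the opening at its end, in the units of the state.
- manip.observe(): the state, without advancing time (a new reading comes with each control period).
- snapshot(name): name is "scene" or "top" or "wrist"; returns a dict with "img" (480x640x3 uint8, blue, green, red), "range_z" (480x640 float32, m along the optical axis (not along the pixel's ray), 0 where there is no reading), "K" (3x3 intrinsics, pixels), "origin" and "attitude" of the camera in the world. Camera axes: x right, y up, looking along -z (the intrinsics and any distortion apply to the point x, -y, -z); pixel columns grow to the right and rows downward; lengths in m; the calibration is good to about 2 mm. The wrist camera is an equidistant fisheye: a pixel r from the principal point sees the ray r / f radians off the axis. A picture is of the moment at which its call begins.
- workorder.finish_job(): hands the job in, once; it reports no verdict.
Trained networks look in the newest picture that a camera, given by its name, has taken for a name from the list of things; names that differ only in an ending like _2 or _b are one class to them, and where a whole thing is asked for, a point or a joint stands for the part that bears it (a point fixed in the world has none). Each returns a list of dicts, best first, with "p" (0 to 1); they miss things now and then, are a little off and sometimes report something else, mostly with a low value. They report only what shows in the picture. A call takes as long as a camera call.
- models.cut_out(camera, thing): "region" (480x640 bool, what is visible of it) and "rect" ([centre column, centre row, width, height] in pixels, round what is visible of it).
The state is a dict: "time": time; "qpos": joint angles; "qd": joint speeds; "effort": joint torques, N m; "eef_pos": TCP position; "eef_rot": TCP orientation; "contact_force": force on the tool from outside, world axes, zero at the start; "moment": the same for the moment, N m; "grip_width": finger opening in m.
Only numpy, scipy, OpenCV 4.12 (cv2) and the standard library are available. Lean on these libraries where they do the work, as an engineer would, in place of code of your own. Each camera call takes 0.05 s, during which the arm holds its last target.

## Working session

There is one attempt and no reset: what is moved stays moved. The work goes in short steps, Python scripts to look and compute and a tool call to move; the robot and the scene stay as the last step left them, time stands still between calls to the robot, and variables do not carry over. Pictures are saved under pics/ and viewed, and the job is handed in when it is done.

Besides the shell and the picture viewer there is one more tool, called after "Emit:" as name([rows], argument=value, ...), one row to a line, values as JSON. move_arm: Moves the arm, as the interface text tells. Its arguments: {"type":"object","properties":{"deltas":{"type":"array","items":{"type":"array","items":{"type":"number"}}},"squeeze":{"type":"number"}},"required":["deltas"]}

```bash
ls; mkdir -p pics; python3 - <<'E'
from station import manip, snapshot, workorder, models
import cv2, numpy as np
print(manip.observe(), manip.tip_reach)
for n in ["scene","top","wrist"]:
    s=snapshot(n); cv2.imwrite(f"pics/{n}0.png",s["img"]); print(n,s["K"],s["origin"],s["attitude"])
E
```

```text
pics
{'time': 0.0, 'qpos': array([-1.45703207e+00,  1.50962606e-01,  1.43801234e+00,  6.57251974e-07,
        1.55382940e+00, -1.34033897e-01]), 'qd': array([ 0.00011778,  0.00020805, -0.00013845,  0.00093613,  0.0010436 ,
        0.00111621]), 'effort': array([ 1.70291078e-03, -7.13046670e+01, -5.70868707e+01, -1.22912643e-04,
        8.92679760e-03, -1.06359366e-04]), 'eef_pos': array([ 0.14096614, -0.55721682,  0.24969809]), 'eef_rot': array([ 0.55826436, -0.55765208,  0.43467559, -0.43407625]), 'contact_force': array([-0.63347538,  0.75626629, -0.03774548]), 'moment': array([-0.04937888, -0.01489348,  0.04998676]), 'grip_width': 0.08559619933202664} 0.019
scene [[480.62885283   0.         320.77829876]
 [  0.         480.62885283 236.1554409 ]
 [  0.           0.           1.        ]] [1.2287884  0.04025558 0.64588181] [0.62646775 0.29679907 0.30504053 0.65299214]
top [[500.16187917   0.         320.46867257]
 [  0.         500.16187917 236.36040669]
 [  0.           0.           1.        ]] [ 0.41316198 -0.00366542  0.98861394] [ 0.71230002  0.0666001  -0.04981166 -0.69693035]
wrist [[371.64829954   0.         315.49770329]
 [  0.         371.64829954 238.5825011 ]
 [  0.           0.           1.        ]] [ 0.22197817 -0.53785966  0.37342139] [ 0.7783545  -0.12977325  0.10142899 -0.60583441]
```

View pics/scene0.png

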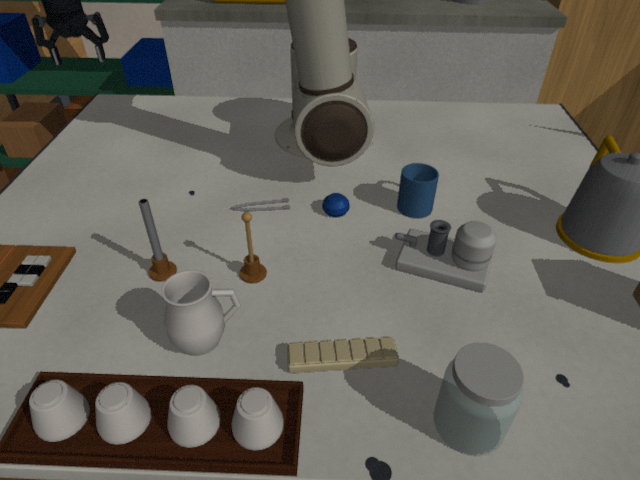

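View pics/top0.png

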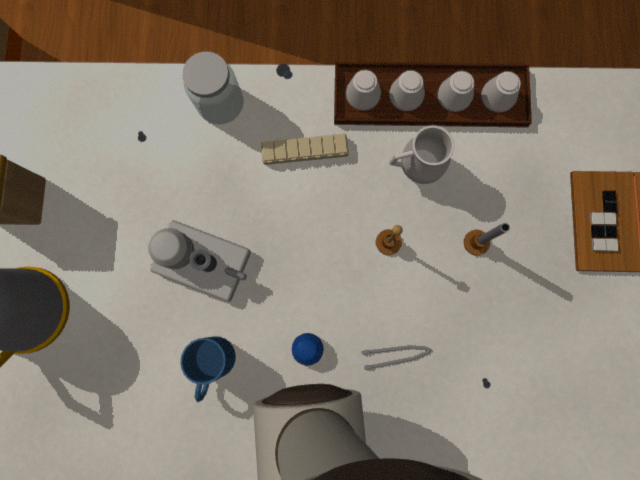

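View pics/wrist0.png

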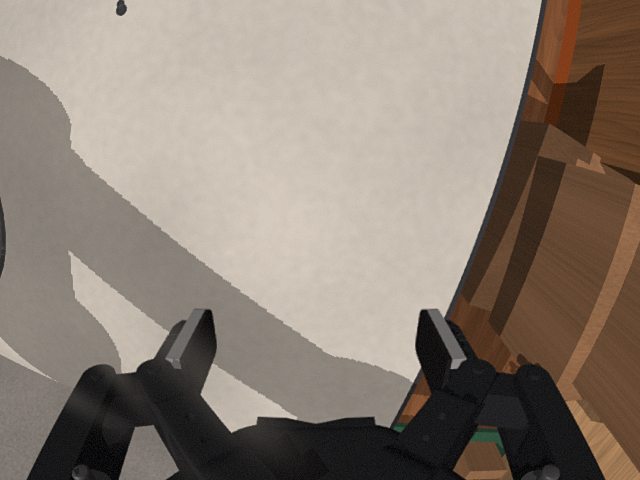

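```bash
cat > h.py <<'E'
from station import manip, snapshot, workorder, models
import cv2, numpy as np
from scipy.spatial.transform import Rotation as R
def rot(q): return R.from_quat([q[1],q[2],q[3],q[0]]).as_matrix()
def pts(s,mask):
    K=s["K"]; v,u=np.nonzero(mask & (s["range_z"]>0)); z=s["range_z"][v,u]
    c=np.stack([(u-K[0,2])/K[0,0]*z,-(v-K[1,2])/K[1,1]*z,-z],1)
    return c@rot(s["attitude"]).T+s["origin"]
def proj(s,P):
    P=np.atleast_2d(P); c=(P-s["origin"])@rot(s["attitude"]); K=s["K"]
    return np.stack([K[0,0]*c[:,0]/-c[:,2]+K[0,2],K[1,1]*-c[:,1]/-c[:,2]+K[1,2]],1)
def ray(s,u,v):
    K=s["K"]; d=np.array([(u-K[0,2])/K[0,0],-(v-K[1,2])/K[1,1],-1.]); return rot(s["attitude"])@d
def atz(s,u,v,z):
    d=ray(s,u,v); o=np.array(s["origin"]); return o+d*(z-o[2])/d[2]
E
python3 - <<'E'
from h import *
np.set_printoptions(precision=4,suppress=True)
print(rot(manip.observe()["eef_rot"]))
for n in ["scene","top"]:
    s=snapshot(n); np.save
    for t in ["tube_mid","socket","canister","stirrer","mug","jug"]:
        r=models.cut_out(n,t)
        for d in r[:2]:
            m=d["region"]; P=pts(s,m)
            if len(P)<5: print(n,t,d["p"],"few"); continue
            print(n,t,round(d["p"],2),d["rect"],len(P),"med",np.median(P,0),"min",np.percentile(P,2,axis=0),"max",np.percentile(P,98,axis=0))
            if t=="tube_mid":
                for a in np.arange(0.04,0.18,0.015):
                    q=P[(P[:,2]>a)&(P[:,2]<a+.015)]
                    if len(q)>3: print("   ",round(a,3),len(q),q.mean(0))
E
```

```text
[[ 0.2452 -0.0001  0.9695]
 [-0.9695  0.001   0.2452]
 [-0.001  -1.      0.0001]]
scene tube_mid 0.86 [149.6, 228.6, 27.6, 62.3] 611 med [ 0.5775 -0.2842  0.109 ] min [ 0.4242 -0.3523 -0.0008] max [ 0.5809 -0.2789  0.1681]
    0.04 56 [ 0.5769 -0.284   0.0473]
    0.055 61 [ 0.5774 -0.2844  0.0628]
    0.07 59 [ 0.5773 -0.2845  0.078 ]
    0.085 60 [ 0.5772 -0.284   0.0927]
    0.1 64 [ 0.5772 -0.2841  0.1077]
    0.115 65 [ 0.5772 -0.2843  0.1226]
    0.13 68 [ 0.577  -0.2844  0.1374]
    0.145 70 [ 0.5777 -0.2843  0.1528]
    0.16 75 [ 0.5742 -0.2857  0.166 ]
scene socket 0.89 [444.6, 256.0, 103.0, 74.4] 5201 med [0.554  0.2642 0.0289] min [0.4632 0.1703 0.0023] max [0.5974 0.3279 0.1025]
scene canister 0.88 [446.5, 256.1, 99.3, 71.1] 5200 med [0.5538 0.2636 0.0291] min [0.4652 0.1702 0.0037] max [0.5974 0.3265 0.1025]
scene stirrer 0.82 [247.6, 239.3, 8.1, 47.0] 227 med [ 0.5727 -0.112   0.1076] min [ 0.567  -0.1185  0.0384] max [ 0.5785 -0.1056  0.1457]
scene mug 0.75 [416.6, 192.0, 42.8, 60.0] 1860 med [0.3664 0.2181 0.0618] min [0.3007 0.1819 0.0021] max [0.3789 0.2558 0.0942]

[... 838 characters left out ...]
1689 0.0176] max [0.5856 0.3336 0.1042]
top canister 0.97 [199.8, 261.6, 102.8, 79.3] 5239 med [0.5185 0.252  0.0293] min [0.4566 0.1689 0.0196] max [0.5856 0.3326 0.1042]
top stirrer 0.65 [394.8, 234.1, 16.7, 15.2] 146 med [ 0.5663 -0.1115  0.1383] min [ 0.5609 -0.1199  0.0144] max [ 0.5779 -0.1056  0.1485]
top stirrer 0.53 [197.6, 261.2, 98.7, 77.5] 5145 med [0.5188 0.2516 0.0294] min [0.4569 0.1695 0.0225] max [0.5839 0.3308 0.1042]
top mug 0.68 [207.5, 370.6, 54.4, 62.8] 2198 med [0.3314 0.2298 0.0352] min [0.273  0.1812 0.0021] max [0.3741 0.2565 0.0965]
top jug 0.57 [418.5, 155.1, 62.4, 62.1] 2427 med [ 0.7243 -0.1799  0.0772] min [ 0.6828 -0.2167  0.006 ] max [ 0.7674 -0.1167  0.1261]
```

```bash
python3 - <<'E'
from h import *
import numpy as np
a=cv2.imread("pics/top0.png"); b=cv2.imread("pics/scene0.png")
c=cv2.resize(a[210:310,140:260],None,fx=5,fy=5,interpolation=cv2.INTER_CUBIC); cv2.imwrite("pics/tz.png",c)
c=cv2.resize(b[200:300,380:510],None,fx=5,fy=5,interpolation=cv2.INTER_CUBIC); cv2.imwrite("pics/sz.png",c)
c=np.hstack([cv2.resize(a[210:270,450:530],None,fx=5,fy=5,interpolation=cv2.INTER_CUBIC),cv2.resize(b[190:290,130:190],(180*1,300),interpolation=cv2.INTER_CUBIC)]); cv2.imwrite("pics/tubez.png",c)
E
```

```text
(no output)
```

View pics/tz.png

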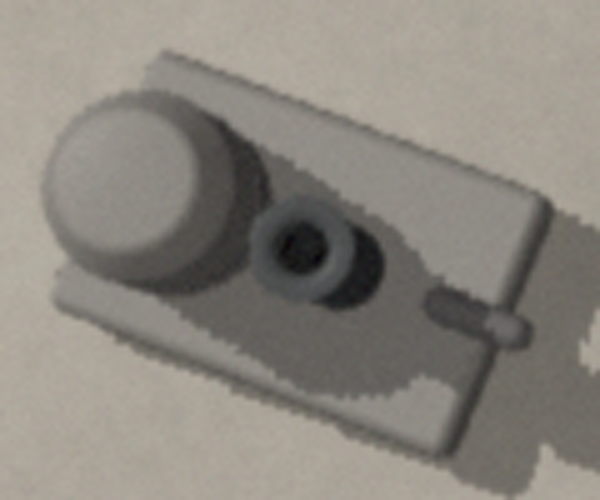

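View pics/sz.png

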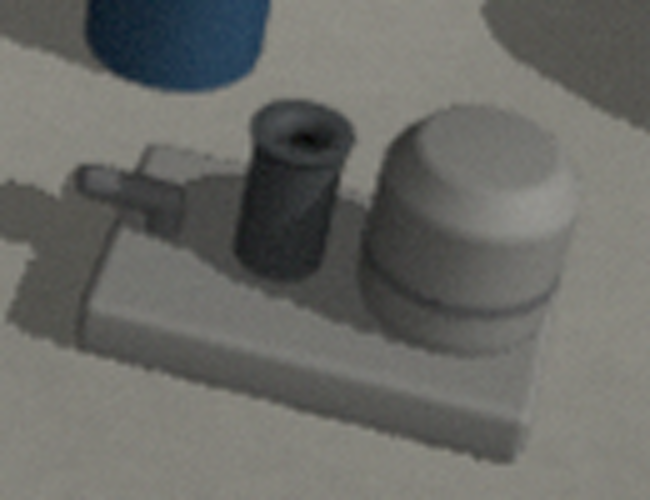

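```bash
python3 - <<'E'
from h import *
from scipy.optimize import least_squares
np.set_printoptions(precision=4,suppress=True)
for n in ["scene","top"]:
    s=snapshot(n); d=models.cut_out(n,"canister")[0]; P=pts(s,d["region"])
    for lo,hi in [(.03,.05),(.05,.07),(.07,.083),(.083,.087),(.087,.093),(.093,.1),(.1,.108)]:
        q=P[(P[:,2]>lo)&(P[:,2]<hi)]; print(n,lo,hi,len(q),q.mean(0) if len(q) else "", q.min(0),q.max(0))
    # rim
    c0=np.array([0.535,0.24])
    q=P[(P[:,2]>.086)&(P[:,2]<.094)]
    np.save(f"rim_{n}.npy",q)
    for it in range(1):
        can=P[(P[:,2]>.06)]
    # cluster by y
    from scipy.cluster.vq import kmeans2
    big=P[(P[:,2]>.055)]
    cen,l=kmeans2(big[:,:2],2,seed=1,minit='++'); print("clusters",cen,[np.sum(l==i) for i in (0,1)])
    for i in (0,1):
        q=big[l==i]; q=q[(abs(q[:,2]-.09)<.004)]
        if len(q)>5: print(i,len(q),q.mean(0),q.min(0),q.max(0))
E
```

```text
scene 0.03 0.05 592 [0.5386 0.2462 0.0412] [0.4878 0.1611 0.0301] [0.5771 0.3327 0.0499]
scene 0.05 0.07 490 [0.5546 0.2742 0.0598] [0.4991 0.1814 0.0501] [0.5768 0.3351 0.0699]
scene 0.07 0.083 365 [0.5508 0.271  0.0766] [0.5062 0.2208 0.07  ] [0.5775 0.3317 0.083 ]
scene 0.083 0.087 125 [0.5475 0.2709 0.0852] [0.5033 0.2226 0.083 ] [0.5761 0.332  0.087 ]
scene 0.087 0.093 348 [0.5404 0.2677 0.0896] [0.4962 0.2191 0.087 ] [0.5751 0.3339 0.093 ]
scene 0.093 0.1 229 [0.5554 0.2944 0.0966] [0.5124 0.2678 0.093 ] [0.5729 0.3305 0.0999]
scene 0.1 0.108 394 [0.5415 0.2994 0.1018] [0.5141 0.2726 0.1   ] [0.5677 0.327  0.1047]
clusters [[0.5246 0.2413]
 [0.5575 0.2959]] [np.int64(528), np.int64(1294)]
0 202 [0.5197 0.2418 0.089 ] [0.4962 0.2191 0.086 ] [0.5456 0.2756 0.0938]
1 217 [0.5638 0.2962 0.0902] [0.5404 0.2662 0.0861] [0.5759 0.3339 0.094 ]
top 0.03 0.05 555 [0.5124 0.2267 0.0367] [0.4528 0.1613 0.03  ] [0.5932 0.3456 0.0499]
top 0.05 0.07 220 [0.5193 0.2529 0.0589] [0.4866 0.1645 0.0501] [0.5714 0.3118 0.07  ]
top 0.07 0.083 125 [0.5232 0.2592 0.0765] [0.4994 0.2205 0.0701] [0.5663 0.3073 0.083 ]
top 0.083 0.087 65 [0.5247 0.2626 0.0854] [0.5018 0.2293 0.0831] [0.5729 0.3356 0.087 ]
top 0.087 0.093 439 [0.5232 0.2604 0.09  ] [0.4979 0.2189 0.087 ] [0.5729 0.3352 0.093 ]
top 0.093 0.1 318 [0.5355 0.2935 0.0967] [0.5054 0.2203 0.0931] [0.5699 0.3316 0.1   ]
top 0.1 0.108 650 [0.5373 0.2989 0.1026] [0.5098 0.271  0.1   ] [0.5667 0.3272 0.1068]
clusters [[0.5348 0.2928]
 [0.5154 0.2367]] [np.int64(1370), np.int64(375)]
0 243 [0.5329 0.2889 0.0905] [0.5023 0.2639 0.0861] [0.5729 0.3356 0.094 ]
1 265 [0.5162 0.2382 0.0897] [0.4979 0.2189 0.0862] [0.5349 0.2563 0.0936]
```

```bash
python3 - <<'E'
from h import *
np.set_printoptions(precision=4,suppress=True)
for n in ["scene","top"]:
    s=snapshot(n); g=np.zeros((480,640),bool); g[220:300,140:260]=1
    if n=="scene": g[:]=0; g[200:290,390:470]=1
    P=pts(s,g)
    q=P[(abs(P[:,2]-.09)<.0025)&(np.hypot(P[:,0]-.5164,P[:,1]-.2378)<.0225)]
    print(n,len(q),q.mean(0))
    c,r=cv2.minEnclosingCircle((q[:,:2]*1000).astype(np.float32)); print(c,r)
    # symmetric coverage by rays: intersect pixels with z=.09
    # grey search: mean of inner dark hole
    img=cv2.cvtColor(s["img"],cv2.COLOR_BGR2GRAY).astype(float)
    th=np.linspace(0,2*np.pi,120,endpoint=False); best=[]
    for dx in np.arange(-6,6.1,.5):
        for dy in np.arange(-6,6.1,.5):
            def ring(r):
                uv=proj(s,np.stack([.5164+dx/1e3+r*np.cos(th),.2378+dy/1e3+r*np.sin(th),np.full(120,.09)],1)).astype(np.float32)
                return cv2.remap(img.astype(np.float32),uv[:,0][None],uv[:,1][None],cv2.INTER_LINEAR).ravel()
            best.append((ring(.0145).mean()-ring(.0095).mean(),dx,dy))
    best.sort(); print([tuple(np.round(b,2)) for b in best[-6:]])
E
```

```text
scene 148 [0.5174 0.2378 0.0889]
(516.8798217773438, 237.67405700683594) 20.754323959350586
[(np.float64(23.31), np.float64(3.5), np.float64(6.0)), (np.float64(23.46), np.float64(4.0), np.float64(6.0)), (np.float64(23.71), np.float64(4.5), np.float64(6.0)), (np.float64(24.03), np.float64(5.0), np.float64(6.0)), (np.float64(24.26), np.float64(5.5), np.float64(6.0)), (np.float64(24.36), np.float64(6.0), np.float64(6.0))]
top 245 [0.516  0.2376 0.0897]
(516.1640014648438, 238.26327514648438) 19.358978271484375
[(np.float64(37.04), np.float64(-0.5), np.float64(2.0)), (np.float64(37.06), np.float64(0.5), np.float64(1.0)), (np.float64(37.21), np.float64(0.5), np.float64(2.0)), (np.float64(37.59), np.float64(0.0), np.float64(2.0)), (np.float64(37.7), np.float64(0.5), np.float64(1.5)), (np.float64(37.79), np.float64(0.0), np.float64(1.5))]
```

Emit:
move_arm([
  [-1, 0, 3, 0, 0, 0, 0],
  [-1.6, 0, 5, 0, 0, 0, 0],
  [-1.9, 0, 6, 0, 0, 0, 0],
  [-1.9, 0, 6, 0, 0, 0, 0],
  [-2, 0, 6, 0, 0, 0, 0],
  [-2, 0, 6, 0, 0, 0, 0],
  [-2, 0, 6, 0, 0, 0, 0],
  [-1.6, 0, 5, 0, 0, 0, 0],
  [-1, 0, 3, 0, 0, 0, 0],
  [-0.6, 0, 2, 0, 0, 0, 0],
], squeeze=90)

```text
time: 2.4
eef_pos: [0.5666, -0.2891, 0.2501]
eef_rot: [0.558, -0.558, 0.434, -0.434]
contact_force: [-0.7, 0.4, -1.0]
grip_width: 0.0853
```

```bash
cat >> h.py <<'E'
np.set_printoptions(precision=4,suppress=True)
def to(target):
    o=manip.observe(); M=rot(o["eef_rot"]); p=np.array(o["eef_pos"])
    print("t",round(o["time"],2),"pos",p,"F",o["contact_force"],"w",o["grip_width"],"q",o["qpos"]); print("axes x",M[:,0],"y",M[:,1],"z",M[:,2])
    print("delta tool cm",M.T@(np.array(target)-p)*100)
E
python3 - <<'E'
from h import *
to([.5714,-.287,.136])
s=snapshot("wrist"); cv2.imwrite("pics/w1.png",s["img"])
E
```

```text
t 2.4 pos [ 0.5666 -0.2891  0.2501] F [-0.679   0.4083 -0.9531] w 0.08531458493843054 q [-0.5929  0.2787  1.2835  0.      1.5798  0.7289]
axes x [ 0.2464 -0.9692 -0.0003] y [-0.0003  0.0002 -1.    ] z [ 0.9692  0.2464 -0.0002]
delta tool cm [-0.0836 11.4084  0.5239]
```

View pics/w1.png

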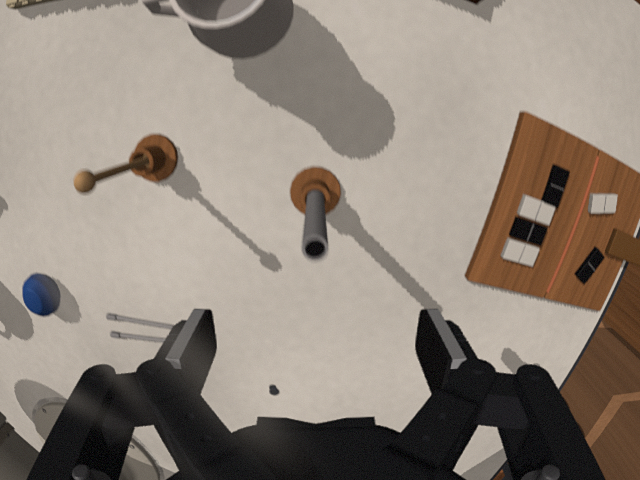

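Emit:
move_arm([
  [0, 0, 0.4, 0, 0, 0, 0],
  [0, 0.5, 0, 0, 0, 0, 0],
  [0, 1, 0, 0, 0, 0, 0],
  [0, 0, 0, 0, 0, 0, 0],
])

```text
time: 2.95
eef_pos: [0.5686, -0.2893, 0.2341]
eef_rot: [-0.558, 0.558, -0.435, 0.434]
contact_force: [-0.1, -0.1, -0.0]
grip_width: 0.0856
```

```bash
python3 - <<'E'
from h import *
to([.5714,-.287,.136])
s=snapshot("wrist"); cv2.imwrite("pics/w2.png",s["img"])
# fisheye projection of expected tube top & bottom
M=rot(s["attitude"]);K=s["K"]
def fp(P):
    c=M.T@(np.array(P)-s["origin"]); x,y,z=c[0],-c[1],-c[2]; r=np.hypot(x,y); th=np.arctan2(r,z)
    return K[0,2]+K[0,0]*th*x/r, K[1,2]+K[1,1]*th*y/r
for P in [(.5714,-.287,.168),(.5714,-.287,.04),(.5714,-.287,.1)]: print(fp(P))
E
```

```text
t 2.95 pos [ 0.5686 -0.2893  0.2341] F [-0.0549 -0.1411 -0.0062] w 0.08557690677455496 q [-0.5914  0.2886  1.3029  0.0001  1.5518  0.7323]
axes x [ 0.2445 -0.9696 -0.0014] y [-0.0014  0.001  -1.    ] z [ 0.9696  0.2445 -0.0011]
delta tool cm [-0.1463  9.8108  0.3388]
(np.float64(310.93098877662516), np.float64(263.7275063928197))
(np.float64(312.7596910601189), np.float64(206.98498187669765))
(np.float64(312.101066353276), np.float64(227.21287049618888))
```

View pics/w2.png

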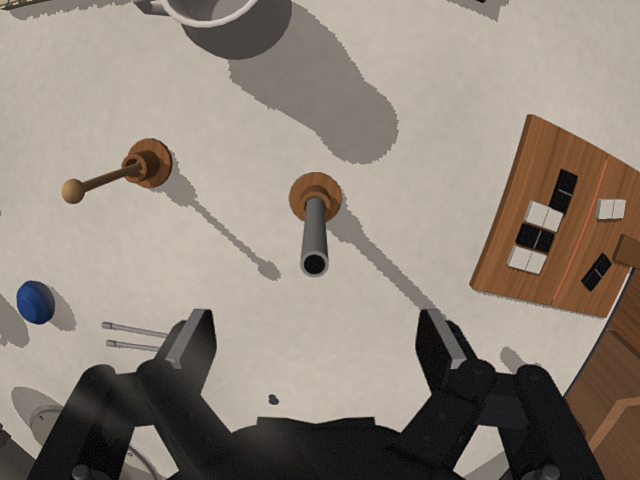

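Emit:
move_arm([
  [-0.08, 0.5, 0.34, 0, 0, 0, 0],
  [0, 1.3, 0, 0, 0, 0, 0],
  [0, 2, 0, 0, 0, 0, 0],
  [0, 2, 0, 0, 0, 0, 0],
  [0, 2, 0, 0, 0, 0, 0],
  [0, 1.4, 0, 0, 0, 0, 0],
  [0, 0.6, 0, 0, 0, 0, 0],
  [0, 0, 0, 0, 0, 0, 0],
  [0, 0, 0, 0, 0, 0, 0],
])

```text
time: 4.12
eef_pos: [0.5727, -0.2877, 0.138]
eef_rot: [0.558, -0.558, 0.434, -0.435]
contact_force: [-0.4, -0.0, 0.4]
grip_width: 0.0856
```

```bash
python3 - <<'E'
from h import *
to([.5714,-.287,.136])
s=snapshot("wrist"); cv2.imwrite("pics/w3.png",s["img"])
E
```

```text
t 4.12 pos [ 0.5727 -0.2877  0.138 ] F [-0.3863 -0.0159  0.4469] w 0.08563953255327872 q [-0.5857  0.343   1.4289  0.0001  1.3687  0.7373]
axes x [ 0.2453 -0.9694  0.0007] y [ 0.0009 -0.0005 -1.    ] z [0.9694 0.2453 0.0007]
delta tool cm [-0.0966  0.2017 -0.1091]
```

View pics/w3.png

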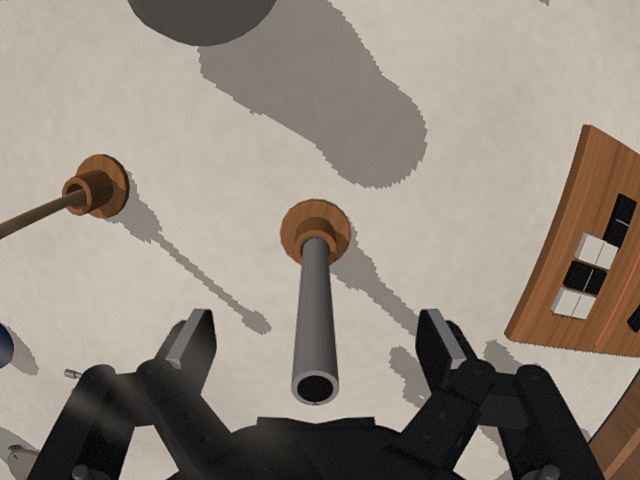

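Emit:
move_arm([
  [0, 0, 0, 0, 0, 0, 0.4],
  [0, 0, 0, 0, 0, 0, 0.6],
  [0, 0, 0, 0, 0, 0, 0.75],
  [0, 0, 0, 0, 0, 0, 1],
  [0, 0, 0, 0, 0, 0, 1],
  [0, 0, 0, 0, 0, 0, 1],
  [0, 0, 0, 0, 0, 0, 1],
  [0, 0, 0, 0, 0, 0, 1],
], squeeze=90)

```text
time: 5.18
eef_pos: [0.5725, -0.2876, 0.1375]
eef_rot: [0.558, -0.558, 0.434, -0.434]
contact_force: [-0.1, 0.3, 5.4]
grip_width: 0.014
```

```bash
python3 - <<'E'
from h import *
to([.5714,-.287,.136])
s=snapshot("wrist"); cv2.imwrite("pics/w4.png",s["img"])
E
```

```text
t 5.17 pos [ 0.5725 -0.2876  0.1375] F [-0.1259  0.3209  5.3745] w 0.013951869705127923 q [-0.5857  0.3434  1.4295  0.0001  1.3684  0.7373]
axes x [ 0.2453 -0.9694  0.0002] y [ 0.0003 -0.0001 -1.    ] z [0.9694 0.2453 0.0003]
delta tool cm [-0.084   0.1479 -0.0946]
```

View pics/w4.png

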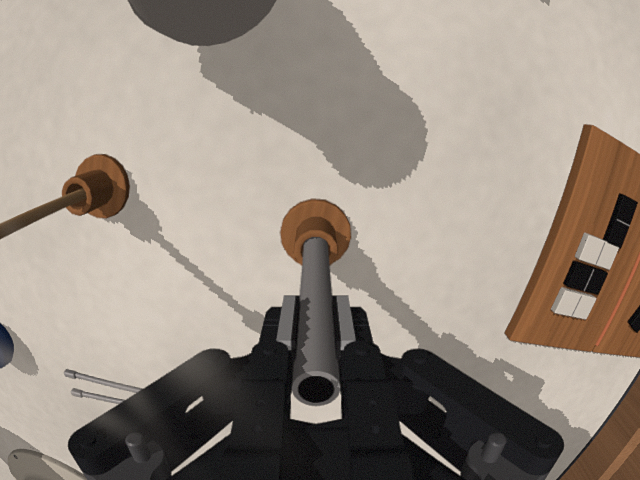

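Emit:
move_arm([
  [0, -0.3, 0, 0, 0, 0, 1],
  [0, -0.6, 0, 0, 0, 0, 1],
  [0, -1.2, 0, 0, 0, 0, 1],
  [0, -1.9, 0, 0, 0, 0, 1],
  [0, -2.5, 0, 0, 0, 0, 1],
  [0, -3, 0, 0, 0, 0, 1],
  [0, -3.5, 0, 0, 0, 0, 1],
  [0, -3, 0, 0, 0, 0, 1],
  [0, -2, 0, 0, 0, 0, 1],
  [0, -1, 0, 0, 0, 0, 1],
])

```text
time: 6.48
eef_pos: [0.5724, -0.2876, 0.3296]
eef_rot: [0.558, -0.558, 0.434, -0.435]
contact_force: [0.6, -1.0, 0.3]
grip_width: 0.0142
```

```bash
python3 - <<'E'
from h import *
to([.5725-.055,-.2876+.525,.327])
s=snapshot("wrist"); cv2.imwrite("pics/w5.png",s["img"])
s=snapshot("scene"); cv2.imwrite("pics/s5.png",s["img"])
E
```

```text
t 6.47 pos [ 0.5724 -0.2876  0.3296] F [ 0.5698 -1.0126  0.2841] w 0.014181124919298457 q [-0.5857  0.2777  1.1268  0.      1.7349  0.7373]
axes x [ 0.2452 -0.9695  0.0016] y [ 0.0019 -0.0012 -1.    ] z [0.9695 0.2452 0.0015]
delta tool cm [-52.2408   0.1836   7.5472]
```

View pics/w5.png

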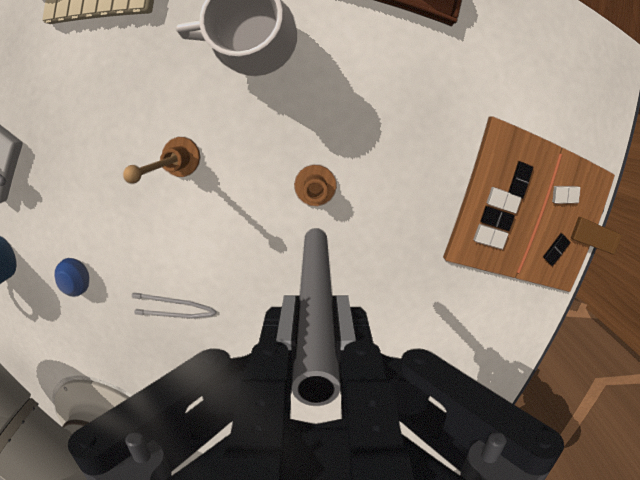

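View pics/s5.png

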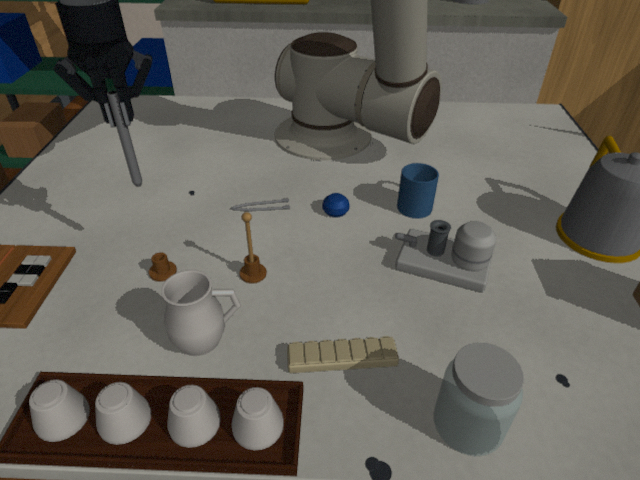

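Emit:
move_arm([
  [-3, 0, 0.4, 0, 0, 0, 1],
  [-5, 0, 0.7, 0, 0, 0, 1],
  [-6, 0, 0.9, 0, 0, 0, 1],
  [-6.2, 0, 0.9, 0, 0, 0, 1],
  [-6.2, 0, 0.9, 0, 0, 0, 1],
  [-6.2, 0, 0.9, 0, 0, 0, 1],
  [-6.2, 0, 0.9, 0, 0, 0, 1],
  [-6, 0, 0.9, 0, 0, 0, 1],
  [-4.5, 0, 0.6, 0, 0, 0, 1],
  [-2.9, 0, 0.4, 0, 0, 0, 1],
])

```text
time: 7.82
eef_pos: [0.5163, 0.2384, 0.3265]
eef_rot: [-0.558, 0.559, -0.434, 0.434]
contact_force: [-0.1, 0.1, -0.8]
grip_width: 0.0143
```

Emit:
move_arm([
  [0, 0.5, 0, 0, 0, 0, 1],
  [0, 1, 0, 0, 0, 0, 1],
  [0, 1.5, 0, 0, 0, 0, 1],
  [0, 2, 0, 0, 0, 0, 1],
  [0, 1, 0, 0, 0, 0, 1],
  [0, 0, 0, 0, 0, 0, 1],
  [0, 0, 0, 0, 0, 0, 1],
])

```text
time: 8.7
eef_pos: [0.5174, 0.2362, 0.268]
eef_rot: [0.558, -0.558, 0.434, -0.435]
contact_force: [0.7, 0.5, -1.1]
grip_width: 0.0137
```

```bash
python3 - <<'E'
from h import *
to([.5725-.055,-.2876+.525,.25])
for n in ("wrist","scene","top"):
    s=snapshot(n); cv2.imwrite(f"pics/{n}6.png",s["img"])
    np.savez(f"{n}6.npz",**{k:np.array(v) for k,v in s.items()})
    if n=="wrist": continue
    P=pts(s,np.ones((480,640),bool)); q=P[(np.hypot(P[:,0]-.5164,P[:,1]-.2378)<.03)&(P[:,2]>.115)&(P[:,2]<.35)]
    for a in np.arange(.115,.3,.015):
        k=q[(q[:,2]>a)&(q[:,2]<a+.015)]
        if len(k): print(n,round(a,3),len(k),k.mean(0),k.min(0),k.max(0))
E
```

```text
t 8.7 pos [0.5174 0.2362 0.268 ] F [ 0.7285  0.5476 -1.0561] w 0.013734700221876905 q [0.2928 0.1317 1.4233 0.0001 1.5858 1.616 ]
axes x [ 0.245  -0.9695 -0.0001] y [ 0.0008  0.0003 -1.    ] z [0.9695 0.245  0.0008]
delta tool cm [-0.1121  1.7958  0.0393]
scene 0.13 13 [0.5217 0.2349 0.1407] [0.5183 0.2308 0.1379] [0.5234 0.2401 0.1442]
scene 0.145 66 [0.5231 0.2353 0.1524] [0.5165 0.2287 0.145 ] [0.5282 0.244  0.16  ]
scene 0.16 64 [0.5231 0.2352 0.1671] [0.5168 0.2288 0.16  ] [0.5288 0.2438 0.1747]
scene 0.175 73 [0.523  0.2354 0.1823] [0.5174 0.2287 0.1751] [0.5279 0.244  0.19  ]
scene 0.19 69 [0.5228 0.2352 0.1974] [0.5137 0.2285 0.1903] [0.5265 0.2435 0.2048]
scene 0.205 74 [0.5229 0.2351 0.2124] [0.5163 0.2288 0.2051] [0.5271 0.2447 0.2199]
scene 0.22 75 [0.5228 0.2353 0.2274] [0.5167 0.2282 0.2202] [0.5274 0.2434 0.2348]
scene 0.235 76 [0.5227 0.2359 0.2421] [0.5154 0.2226 0.2351] [0.5269 0.2522 0.2499]
scene 0.25 186 [0.5252 0.2357 0.2582] [0.5162 0.2151 0.25  ] [0.5321 0.2589 0.2649]
scene 0.265 231 [0.5249 0.2349 0.2725] [0.5153 0.2151 0.265 ] [0.5335 0.2588 0.2799]
scene 0
[... 354 characters left out ...]
31] [0.5084 0.228  0.1761] [0.5224 0.2375 0.19  ]
top 0.19 26 [0.5139 0.2305 0.1984] [0.5082 0.2284 0.1915] [0.5229 0.2362 0.2048]
top 0.205 26 [0.5129 0.2308 0.2124] [0.5083 0.2283 0.2054] [0.5202 0.2377 0.2198]
top 0.22 20 [0.5112 0.2314 0.2258] [0.5082 0.2278 0.2202] [0.5174 0.2372 0.2326]
top 0.235 7 [0.5086 0.2339 0.2429] [0.5079 0.232  0.2363] [0.5096 0.2361 0.2497]
top 0.25 23 [0.5109 0.2235 0.2582] [0.5076 0.2148 0.2511] [0.5154 0.2348 0.2649]
top 0.265 25 [0.5113 0.2205 0.2718] [0.5075 0.2153 0.2652] [0.5165 0.2256 0.2791]
top 0.28 13 [0.5118 0.2158 0.2907] [0.5077 0.2122 0.2804] [0.5155 0.2264 0.2949]
top 0.295 55 [0.5164 0.2134 0.3022] [0.5076 0.2084 0.2951] [0.5248 0.2203 0.309 ]
```

View pics/wrist6.png

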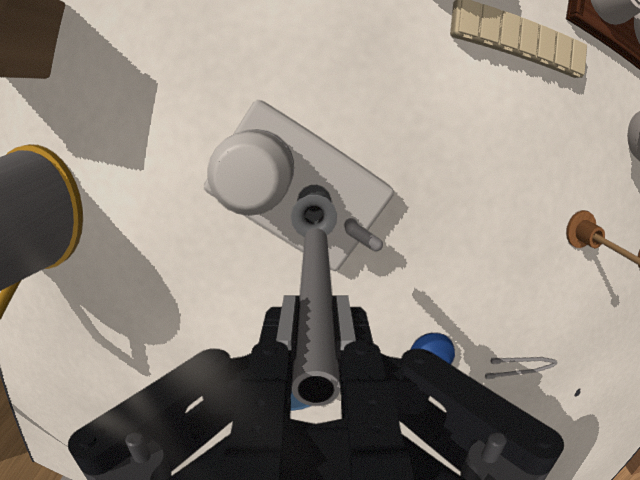

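View pics/scene6.png

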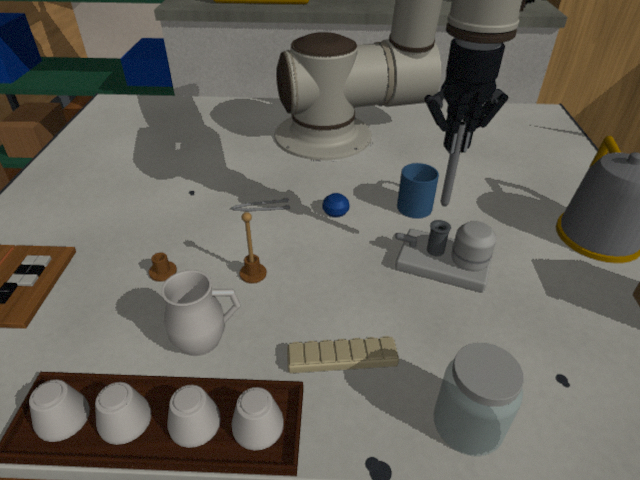

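Emit:
move_arm([
  [-0.1, 0.5, 0, 0, 0, 0, 1],
  [0, 1, 0, 0, 0, 0, 1],
  [0, 1, 0, 0, 0, 0, 1],
  [0, 0.7, 0, 0, 0, 0, 1],
  [0, 0.4, 0, 0, 0, 0, 1],
  [0, 0, 0, 0, 0, 0, 1],
])

```text
time: 9.6
eef_pos: [0.5169, 0.2373, 0.2311]
eef_rot: [-0.558, 0.558, -0.434, 0.434]
contact_force: [0.2, -0.2, -0.5]
grip_width: 0.0139
```

```bash
python3 - <<'E'
from h import *
to([.5174,.237,.25])
s=snapshot("wrist"); a=s["img"][170:300,250:380]
b=snapshot("scene")["img"][180:270,395:485]; c=snapshot("top")["img"][215:305,160:250]
f=lambda x:cv2.resize(x,(390,390),interpolation=cv2.INTER_CUBIC)
cv2.imwrite("pics/z7.png",np.hstack([f(a),f(b)])); cv2.imwrite("pics/z7t.png",f(c))
E
```

```text
t 9.6 pos [0.5169 0.2373 0.2311] F [ 0.192  -0.177  -0.4901] w 0.0138901903299498 q [0.2948 0.1448 1.4825 0.0001 1.5147 1.6178]
axes x [ 0.2453 -0.9695 -0.0001] y [-0.0003 -0.     -1.    ] z [ 0.9695  0.2453 -0.0003]
delta tool cm [ 0.039  -1.8876  0.0422]
```

View pics/z7.png

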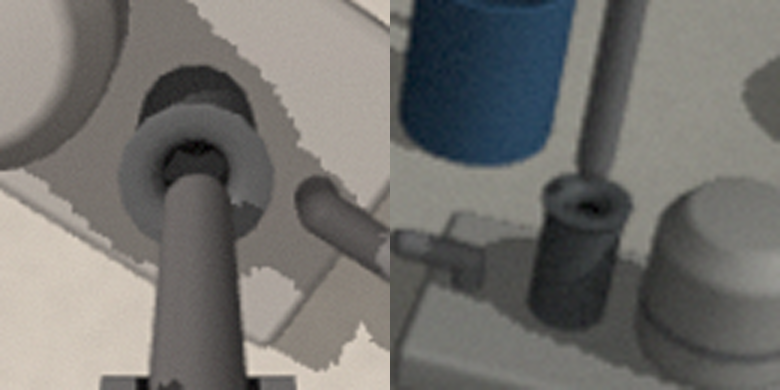

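View pics/z7t.png

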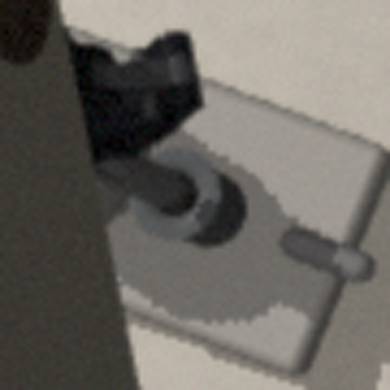

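```bash
python3 - <<'E'
from h import *
s=snapshot("scene"); 
for P in ([.5164,.238,.09],[.5164,.238,.1015],[.5164,.238,.2],[.5164,.238,.03]): print(proj(s,P), (proj(s,P)-[395,180])*390/90+[390,0])
P=pts(s,np.ones((480,640),bool)); q=P[(np.hypot(P[:,0]-.5164,P[:,1]-.2378)<.03)&(P[:,2]>.11)&(P[:,2]<.2)]
print(len(q),q.mean(0),q[:,1].min(),q[:,1].max())
th=np.linspace(0,6.28,60); im=s["img"].copy()
big=cv2.resize(im[180:270,395:485],(720,720)[::1][:2] if 0 else (600,600),interpolation=cv2.INTER_CUBIC)
f=600/90
for r in (.0205,.012):
    uv=proj(s,np.stack([.5164+r*np.cos(th),.238+r*np.sin(th),0*th+.09],1)); uv=((uv-[395,180]+.5)*f-.5).astype(int)
    cv2.polylines(big,[uv],True,(0,255,0),1)
for r in (.008,.005):
    z=.1095 if r==.008 else .1015
    uv=proj(s,np.stack([.5164+r*np.cos(th),.238+r*np.sin(th),0*th+z],1)); uv=((uv-[395,180]+.5)*f-.5).astype(int)
    cv2.polylines(big,[uv],True,(0,0,255),1)
cv2.imwrite("pics/ov.png",big)
E
```

```text
[[439.7974 225.4709]] [[584.1219 197.0404]]
[[440.8114 220.6011]] [[588.516 175.938]]
[[450.233  175.3544]] [[629.343  -20.1309]]
[[434.7646 249.6406]] [[562.3131 301.776 ]]
393 [0.5225 0.2362 0.1564] 0.22918568111839863 0.24572704254890368
```

View pics/ov.png

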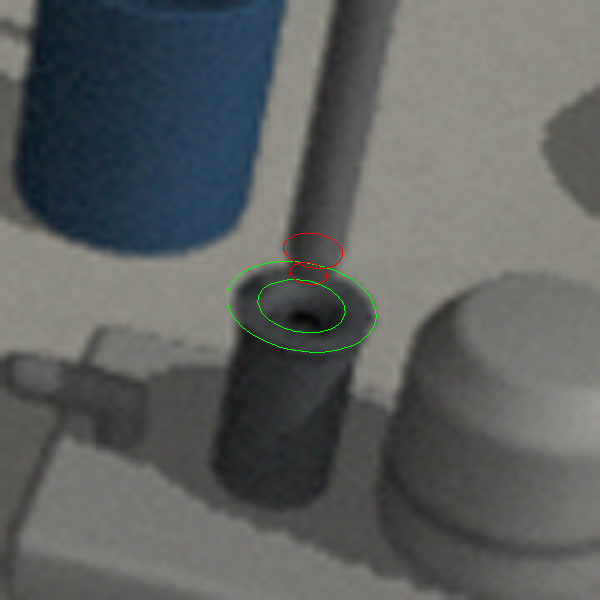

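```bash
python3 - <<'E'
from h import *
s=snapshot("scene"); g=cv2.cvtColor(s["img"],cv2.COLOR_BGR2GRAY)
for r in range(190,222,4):
    z=s["range_z"][r,430:462]; 
    c=np.nonzero(z<np.median(z[z<z.min()+.02])+.012)[0]+430
    # axis height for this row
    hs=np.arange(.09,.2,.0005); uv=proj(s,np.stack([0*hs+.5164,0*hs+.238,hs],1)); i=np.argmin(abs(uv[:,1]-r))
    print(r,c.min(),c.max(),(c.min()+c.max())/2,"axis pred",uv[i],hs[i], g[r,434:462])
for n in ["top"]:
    s=snapshot(n); P=pts(s,np.ones((480,640),bool)); q=P[(np.hypot(P[:,0]-.5164,P[:,1]-.2378)<.03)&(P[:,2]>.11)&(P[:,2]<.17)]; print(len(q),q.mean(0))
E
```

```text
190 443 451 447.0 axis pred [447.1663 190.0821] 0.16950000000000007 [ 65  67 126 143 140 144 138 144 123  74  47  53  55  68  73  83  91  93
 120 141 142 143 143 145 145 143 140 140]
194 442 451 446.5 axis pred [446.3366 194.0668] 0.16100000000000006 [ 63 112 138 141 142 140 145 136  79  44  53  59  61  75  81  89  92 115
 136 143 140 143 143 139 142 141 140 142]
198 441 450 445.5 axis pred [445.5173 198.0012] 0.15250000000000005 [110 139 142 141 144 141 142  90  51  49  56  64  71  80  87  95 101 130
 144 142 144 141 145 143 142 143 142 139]
202 440 449 444.5 axis pred [444.6611 202.1131] 0.14350000000000004 [128 144 143 144 143 145 103  60  48  56  67  73  82  86  93 100 134 142
 142 144 140 140 143 139 142 140 141 145]
206 440 448 444.0 axis pred [443.8628 205.9467] 0.13500000000000004 [142 144 141 143 144 119  67  45  50  61  70  77  85  90  95 133 142 140
 142 143 141 141 141 140 139 141 140 144]
210 439 447 443.0 axis pred [443.0284 209.954 ] 0.12600000000000003 [143 142 141 142 121  71  47  55  56  69  75  83  94  94 130 140 137 141
 138 143 144 142 141 140 142 139 138 140]
214 438 446 442.0 axis pred [442.2049 213.9091] 0.11700000000000002 [143 143 138 137  81  47  48  60  66  75  83  93  91 124 138 143 139 142
 142 141 142 139 139 141 142 143 142 140]
218 438 445 441.5 axis pred [441.3471 218.0283] 0.10750000000000001 [141 136 141 128  76  48  54  64  74  84  91  91 120 137 137 138 140 141
 142 140 142 142 141 141 140 142 139 140]
94 [0.5135 0.2317 0.1403]
```

Emit:
move_arm([
  [0, 0.4, 0, 0, 0, 0, 1],
  [0, 0.5, 0, 0, 0, 0, 1],
  [0, 0.4, 0, 0, 0, 0, 1],
  [0, 0.3, 0, 0, 0, 0, 1],
  [0, 0.2, 0, 0, 0, 0, 1],
  [0, 0.1, 0, 0, 0, 0, 1],
  [0, 0, 0, 0, 0, 0, 1],
])

```text
time: 10.78
eef_pos: [0.5169, 0.2373, 0.2124]
eef_rot: [0.558, -0.558, 0.434, -0.434]
contact_force: [-0.3, -0.4, 0.0]
grip_width: 0.0137
```

```bash
python3 - <<'E'
from h import *
to([.5169,.2373,.2]); print(manip.observe()["moment"])
E
```

```text
t 10.78 pos [0.5169 0.2373 0.2124] F [-0.2841 -0.3656  0.0029] w 0.013732598510937635 q [0.2949 0.1531 1.511  0.0001 1.4774 1.6178]
axes x [ 0.2453 -0.9694 -0.0001] y [ 0.      0.0001 -1.    ] z [0.9694 0.2453 0.0001]
delta tool cm [ 0.0016  1.2384 -0.0039]
[-0.0495 -0.0735  0.0109]
```

Emit:
move_arm([
  [0, 0.1, 0, 0, 0, 0, 1],
  [0, 0.1, 0, 0, 0, 0, 1],
  [0, 0.1, 0, 0, 0, 0, 1],
  [0, 0.1, 0, 0, 0, 0, 1],
  [0, 0.1, 0, 0, 0, 0, 1],
  [0, 0.1, 0, 0, 0, 0, 1],
  [0, 0.1, 0, 0, 0, 0, 1],
  [0, 0.1, 0, 0, 0, 0, 1],
])

```text
time: 11.78
eef_pos: [0.517, 0.2374, 0.2045]
eef_rot: [0.558, -0.558, 0.434, -0.434]
contact_force: [-0.3, 0.6, 3.1]
grip_width: 0.0138
```

```bash
python3 - <<'E'
from h import *
to([.5169,.2373,.2]); print(manip.observe()["moment"])
E
```

```text
t 11.78 pos [0.517  0.2374 0.2045] F [-0.2634  0.6108  3.0511] w 0.013764702988609302 q [0.2949 0.157  1.5226 0.0003 1.4615 1.6179]
axes x [ 0.2453 -0.9694 -0.0003] y [ 0.0003  0.0004 -1.    ] z [0.9694 0.2453 0.0004]
delta tool cm [ 0.0079  0.4486 -0.0123]
[0.227  0.09   0.0031]
```

Emit:
move_arm([
  [0, 0.1, 0, 0, 0, 0, 1],
  [0, 0.1, 0, 0, 0, 0, 1],
  [0, 0.1, 0, 0, 0, 0, 1],
  [0, 0.1, 0, 0, 0, 0, 1],
  [0, 0.1, 0, 0, 0, 0, 1],
])

```text
time: 12.4
eef_pos: [0.5172, 0.2374, 0.1999]
eef_rot: [0.558, -0.558, 0.434, -0.435]
contact_force: [-0.2, 0.0, 8.2]
grip_width: 0.0138
```

```bash
python3 - <<'E'
from h import *
to([.5169,.2373,.2]); print(manip.observe()["moment"])
E
```

```text
t 12.4 pos [0.5172 0.2374 0.1999] F [-0.1936  0.0227  8.2072] w 0.013787440832241895 q [0.2949 0.1593 1.5293 0.0001 1.4518 1.6179]
axes x [ 0.2453 -0.9695 -0.0001] y [ 0.0011  0.0004 -1.    ] z [0.9695 0.2453 0.0011]
delta tool cm [-0.0001 -0.0097 -0.0291]
[0.083  0.131  0.0083]
```

Emit:
move_arm([
  [0, 0.1, 0, 0, 0, 0, 1],
  [0, 0.1, 0, 0, 0, 0, 1],
  [0, 0.1, 0, 0, 0, 0, 1],
  [0, 0.1, 0, 0, 0, 0, 1],
  [0, 0.1, 0, 0, 0, 0, 1],
])

```text
time: 13.02
eef_pos: [0.5173, 0.2373, 0.195]
eef_rot: [0.558, -0.558, 0.434, -0.435]
contact_force: [-0.0, 0.6, 8.3]
grip_width: 0.014
```

```bash
python3 - <<'E'
from h import *
to([.5169,.2373,.2]); print(manip.observe()["moment"])
E
```

```text
t 13.03 pos [0.5173 0.2373 0.195 ] F [-0.0166  0.5743  8.2793] w 0.013961136744236099 q [ 0.2948  0.1619  1.5363 -0.0001  1.4419  1.6179]
axes x [ 0.2452 -0.9695 -0.    ] y [ 0.0014  0.0004 -1.    ] z [0.9695 0.2452 0.0014]
delta tool cm [-0.0075 -0.4956 -0.034 ]
[ 0.0977  0.0064 -0.0081]
```

Emit:
move_arm([
  [0, 0.1, 0, 0, 0, 0, 1],
  [0, 0.1, 0, 0, 0, 0, 1],
  [0, 0.1, 0, 0, 0, 0, 1],
  [0, 0.1, 0, 0, 0, 0, 1],
])

```text
time: 13.52
eef_pos: [0.5172, 0.2374, 0.191]
eef_rot: [0.558, -0.558, 0.434, -0.435]
contact_force: [0.4, 0.4, 8.4]
grip_width: 0.0137
```

Emit:
move_arm([
  [0, 0.1, 0, 0, 0, 0, 1],
  [0, 0.1, 0, 0, 0, 0, 1],
  [0, 0.1, 0, 0, 0, 0, 1],
])

```text
time: 13.9
eef_pos: [0.5172, 0.2374, 0.188]
eef_rot: [0.558, -0.558, 0.434, -0.435]
contact_force: [0.3, 0.7, 8.2]
grip_width: 0.014
```

Emit:
move_arm([
  [0, 0.1, 0, 0, 0, 0, 1],
  [0, 0.1, 0, 0, 0, 0, 1],
])

```text
time: 14.15
eef_pos: [0.5172, 0.2374, 0.186]
eef_rot: [0.558, -0.558, 0.434, -0.435]
contact_force: [-0.4, 1.0, 7.5]
grip_width: 0.0139
```

Emit:
move_arm([
  [0, 0.1, 0, 0, 0, 0, 1],
])

```text
time: 14.28
eef_pos: [0.5172, 0.2374, 0.185]
eef_rot: [0.558, -0.558, 0.434, -0.435]
contact_force: [0.3, 0.5, 7.4]
grip_width: 0.0141
```

Emit:
move_arm([
  [0, 0.1, 0, 0, 0, 0, 1],
])

```text
time: 14.4
eef_pos: [0.5172, 0.2374, 0.184]
eef_rot: [0.558, -0.558, 0.434, -0.435]
contact_force: [0.0, 0.5, 8.9]
grip_width: 0.0137
```

Emit:
move_arm([
  [0, 0.1, 0, 0, 0, 0, 1],
])

```text
time: 14.52
eef_pos: [0.5172, 0.2374, 0.1829]
eef_rot: [0.558, -0.558, 0.434, -0.435]
contact_force: [0.4, 0.7, 8.6]
grip_width: 0.014
```

Emit:
move_arm([
  [0, 0.1, 0, 0, 0, 0, 1],
])

```text
time: 14.65
eef_pos: [0.5172, 0.2374, 0.182]
eef_rot: [0.558, -0.558, 0.434, -0.435]
contact_force: [-1.0, 0.6, 7.4]
grip_width: 0.0142
```

Emit:
move_arm([
  [0, 0.1, 0, 0, 0, 0, 1],
])

```text
time: 14.78
eef_pos: [0.5172, 0.2374, 0.181]
eef_rot: [0.558, -0.558, 0.434, -0.435]
contact_force: [0.5, 1.2, 9.0]
grip_width: 0.0143
```

Emit:
move_arm([
  [0, 0.1, 0, 0, 0, 0, 1],
])

```text
time: 14.9
eef_pos: [0.5172, 0.2374, 0.18]
eef_rot: [0.558, -0.558, 0.434, -0.435]
contact_force: [-0.2, 0.8, 8.1]
grip_width: 0.0139
```

Emit:
move_arm([
  [0, 0.1, 0, 0, 0, 0, 1],
])

```text
time: 15.02
eef_pos: [0.5172, 0.2374, 0.1789]
eef_rot: [0.558, -0.558, 0.434, -0.435]
contact_force: [-0.5, -0.6, 8.0]
grip_width: 0.0137
```

Emit:
move_arm([
  [0, 0.1, 0, 0, 0, 0, 1],
])

```text
time: 15.15
eef_pos: [0.5172, 0.2374, 0.178]
eef_rot: [0.558, -0.558, 0.434, -0.435]
contact_force: [-0.6, 1.1, 8.8]
grip_width: 0.0138
```

Emit:
move_arm([
  [0, 0.1, 0, 0, 0, 0, 1],
])

```text
time: 15.28
eef_pos: [0.5172, 0.2374, 0.177]
eef_rot: [0.558, -0.558, 0.434, -0.435]
contact_force: [-0.5, 0.4, 8.0]
grip_width: 0.014
```

Emit:
move_arm([
  [0, 0.1, 0, 0, 0, 0, 1],
])

```text
time: 15.4
eef_pos: [0.5172, 0.2374, 0.1759]
eef_rot: [0.558, -0.558, 0.434, -0.435]
contact_force: [0.1, 1.3, 8.0]
grip_width: 0.014
```

Emit:
move_arm([
  [0, 0.1, 0, 0, 0, 0, 1],
])

```text
time: 15.52
eef_pos: [0.5172, 0.2374, 0.175]
eef_rot: [0.558, -0.558, 0.434, -0.435]
contact_force: [0.7, 0.3, 7.9]
grip_width: 0.014
```

Emit:
move_arm([
  [0, 0.1, 0, 0, 0, 0, 1],
])

```text
time: 15.65
eef_pos: [0.5172, 0.2374, 0.174]
eef_rot: [0.558, -0.558, 0.434, -0.435]
contact_force: [-0.6, 1.0, 8.0]
grip_width: 0.0135
```

Emit:
move_arm([
  [0, 0.1, 0, 0, 0, 0, 1],
])

```text
time: 15.78
eef_pos: [0.5172, 0.2374, 0.1729]
eef_rot: [0.558, -0.558, 0.434, -0.435]
contact_force: [-0.8, -0.1, 7.7]
grip_width: 0.014
```

Emit:
move_arm([
  [0, 0.1, 0, 0, 0, 0, 1],
])

```text
time: 15.9
eef_pos: [0.5172, 0.2374, 0.172]
eef_rot: [0.558, -0.558, 0.434, -0.435]
contact_force: [-0.5, 0.4, 8.3]
grip_width: 0.0137
```

```bash
python3 - <<'E'
from h import *
a=snapshot("wrist")["img"]; cv2.imwrite("pics/w8.png",np.hstack([cv2.imread("pics/wrist6.png")[180:460,220:420],a[180:460,220:420]]))
E
```

```text
(no output)
```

View pics/w8.png

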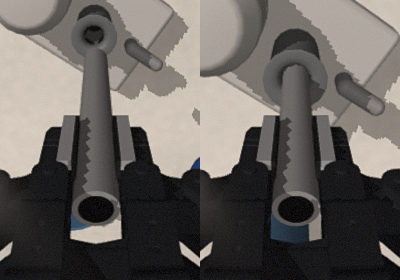

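The tube's top end sits in the same place in both pictures (row about 208 of the crop), so it hasn't slipped in the jaws. The tube is in the collar. I'll carry on.

Emit:
move_arm([
  [0, 0.1, 0, 0, 0, 0, 1],
])

```text
time: 16.08
eef_pos: [0.5172, 0.2374, 0.171]
eef_rot: [0.558, -0.558, 0.434, -0.435]
contact_force: [-1.3, 1.4, 8.7]
grip_width: 0.0144
```

Emit:
move_arm([
  [0, 0.1, 0, 0, 0, 0, 1],
])

```text
time: 16.2
eef_pos: [0.5173, 0.2374, 0.17]
eef_rot: [0.558, -0.558, 0.434, -0.435]
contact_force: [-0.8, 0.5, 11.4]
grip_width: 0.0139
```

Emit:
move_arm([
  [0, 0.1, 0, 0, 0, 0, 1],
])

```text
time: 16.32
eef_pos: [0.5174, 0.2374, 0.1694]
eef_rot: [0.559, -0.557, 0.434, -0.435]
contact_force: [-1.6, 0.2, 14.7]
grip_width: 0.0138
```

Emit:
move_arm([
  [0, 0.06, 0, 0, 0, 0, 1],
  [0, 0, 0, 0, 0, 0, 1],
])

```text
time: 16.58
eef_pos: [0.5175, 0.2375, 0.1691]
eef_rot: [0.559, -0.557, 0.434, -0.435]
contact_force: [-1.1, 0.1, 15.6]
grip_width: 0.0141
```

```bash
python3 - <<'E'
from h import *
to([.5172,.2374,.169]); print(manip.observe()["moment"])
E
```

```text
t 16.57 pos [0.5175 0.2375 0.1691] F [-1.1356  0.1045 15.5995] w 0.014115314483061088 q [0.2949 0.1777 1.5716 0.0001 1.3899 1.6178]
axes x [ 0.2453 -0.9695 -0.0002] y [ 0.0022  0.0008 -1.    ] z [0.9694 0.2453 0.0024]
delta tool cm [-0.0011  0.0108 -0.0285]
[ 0.0522  0.4433 -0.0085]
```

Emit:
move_arm([
  [0, 0.07, 0, 0, 0, 0, 1],
  [0, 0, 0, 0, 0, 0, 1],
])

```text
time: 16.82
eef_pos: [0.5176, 0.2375, 0.1686]
eef_rot: [0.559, -0.557, 0.434, -0.435]
contact_force: [-1.3, 1.1, 18.2]
grip_width: 0.0143
```

Emit:
move_arm([
  [0, 0.05, 0, 0, 0, 0, 1],
  [0, 0, 0, 0, 0, 0, 1],
])

```text
time: 17.08
eef_pos: [0.5176, 0.2375, 0.1683]
eef_rot: [0.559, -0.557, 0.434, -0.435]
contact_force: [-2.8, -0.1, 19.7]
grip_width: 0.0141
```

Emit:
move_arm([
  [0, 0.06, 0, 0, 0, 0, 1],
  [0, 0, 0, 0, 0, 0, 1],
  [0, 0, 0, 0, 0, 0, 1],
])

```text
time: 17.45
eef_pos: [0.5177, 0.2375, 0.168]
eef_rot: [0.559, -0.557, 0.434, -0.435]
contact_force: [-1.9, 0.6, 22.9]
grip_width: 0.0139
```

```bash
python3 - <<'E'
from h import *
to([.5172,.2374,.169]); print(manip.observe()["moment"])
E
```

```text
t 17.45 pos [0.5177 0.2375 0.168 ] F [-1.905   0.5661 22.9342] w 0.013891995556657896 q [0.2949 0.1783 1.5733 0.0001 1.3866 1.6179]
axes x [ 0.2453 -0.9695 -0.0002] y [ 0.0032  0.0011 -1.    ] z [0.9694 0.2453 0.0034]
delta tool cm [ 0.0006 -0.1045 -0.0527]
[ 0.0414  0.6081 -0.013 ]
```

Emit:
move_arm([
  [0, 0, 0, 0, 0, 0, 1],
  [0, 0, 0, 0, 0, 0, 1],
  [0, 0, 0, 0, 0, 0, 1],
])

```text
time: 17.82
eef_pos: [0.5177, 0.2375, 0.1679]
eef_rot: [0.559, -0.557, 0.434, -0.435]
contact_force: [-1.8, -1.0, 21.8]
grip_width: 0.0136
```

Emit:
move_arm([
  [0, 0, 0, 0, 0, 0, 0.7],
  [0, 0, 0, 0, 0, 0, 0.5],
  [0, 0, 0, 0, 0, 0, 0.2],
  [0, 0, 0, 0, 0, 0, 0],
  [0, 0, 0, 0, 0, 0, 0],
  [0, 0, 0, 0, 0, 0, 0],
])

```text
time: 18.58
eef_pos: [0.5169, 0.2373, 0.1659]
eef_rot: [0.558, -0.558, 0.434, -0.434]
contact_force: [-0.1, -0.3, -0.1]
grip_width: 0.0856
```

```bash
python3 - <<'E'
from h import *
to([.5172,.2374,.3]); print(manip.observe()["moment"])
s=snapshot("wrist"); cv2.imwrite("pics/w9.png",s["img"])
E
```

```text
t 18.57 pos [0.5169 0.2373 0.1659] F [-0.0915 -0.2664 -0.0933] w 0.08559250946055262 q [0.2949 0.1801 1.5754 0.0001 1.3861 1.6178]
axes x [ 0.2453 -0.9695 -0.0001] y [-0.      0.0001 -1.    ] z [ 0.9695  0.2453 -0.    ]
delta tool cm [ -0.0031 -13.4069   0.028 ]
[-0.0016  0.0056  0.036 ]
```

View pics/w9.png

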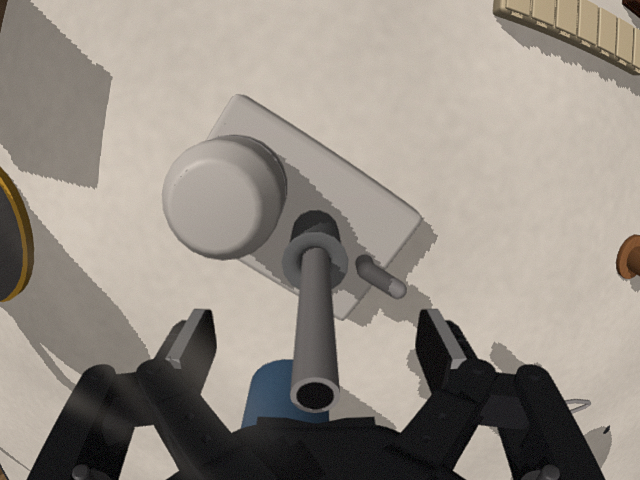

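The jaws are open and clear on both sides, and the tube stands in the socket. Next I retract straight up.

Emit:
move_arm([
  [0, -1, 0, 0, 0, 0, 0],
  [0, -2, 0, 0, 0, 0, 0],
  [0, -3, 0, 0, 0, 0, 0],
  [0, -3, 0, 0, 0, 0, 0],
  [0, -3, 0, 0, 0, 0, 0],
  [0, -2, 0, 0, 0, 0, 0],
  [0, -1, 0, 0, 0, 0, 0],
  [0, 0, 0, 0, 0, 0, 0],
  [0, 0, 0, 0, 0, 0, 0],
])

```text
time: 19.75
eef_pos: [0.5168, 0.2372, 0.3151]
eef_rot: [-0.558, 0.558, -0.435, 0.434]
contact_force: [-0.3, -0.5, -0.7]
grip_width: 0.0853
```

```bash
python3 - <<'E'
from h import *
to([.5172,.2374,.3])
for n in ("scene","top"):
    s=snapshot(n); cv2.imwrite(f"pics/{n}10.png",s["img"])
    P=pts(s,np.ones((480,640),bool)); q=P[(np.hypot(P[:,0]-.5164,P[:,1]-.2378)<.03)&(P[:,2]>.095)&(P[:,2]<.215)]
    for a in np.arange(.095,.21,.015):
        k=q[(q[:,2]>a)&(q[:,2]<a+.015)]
        if len(k): print(n,round(a,3),len(k),k.mean(0),k[:,2].max())
E
```

```text
t 19.75 pos [0.5168 0.2372 0.3151] F [-0.2823 -0.497  -0.7145] w 0.0852816424777253 q [0.2948 0.1249 1.3373 0.0001 1.6806 1.6179]
axes x [ 0.2452 -0.9695 -0.    ] y [-0.0011 -0.0003 -1.    ] z [ 0.9695  0.2452 -0.0012]
delta tool cm [-0.0072  1.5076  0.0487]
scene 0.095 59 [0.5231 0.2363 0.1025] 0.10943140936742357
scene 0.11 58 [0.5228 0.2367 0.1176] 0.12492763150177322
scene 0.125 62 [0.5234 0.236  0.1328] 0.13982000024167696
scene 0.14 60 [0.5234 0.2362 0.1475] 0.1544293296242878
scene 0.155 66 [0.5236 0.2362 0.1622] 0.16962529136632415
scene 0.17 70 [0.5234 0.2361 0.1774] 0.18448493808043614
scene 0.185 84 [0.5225 0.2365 0.1938] 0.19991763013669656
scene 0.2 21 [0.5201 0.2369 0.2007] 0.20170766604023044
top 0.095 19 [0.5131 0.2326 0.1029] 0.10957864366916437
top 0.11 22 [0.5138 0.2323 0.1173] 0.12369280669726757
top 0.125 24 [0.5144 0.2316 0.1327] 0.13996375900740998
top 0.14 26 [0.5138 0.2317 0.1483] 0.15458548200036726
top 0.155 21 [0.5142 0.2314 0.1635] 0.16907777379449762
top 0.17 28 [0.5146 0.2313 0.1768] 0.1847900415086564
top 0.185 47 [0.5166 0.2338 0.1949] 0.1999967897851539
top 0.2 60 [0.5163 0.2372 0.2014] 0.20421530249143693
```

View pics/scene10.png

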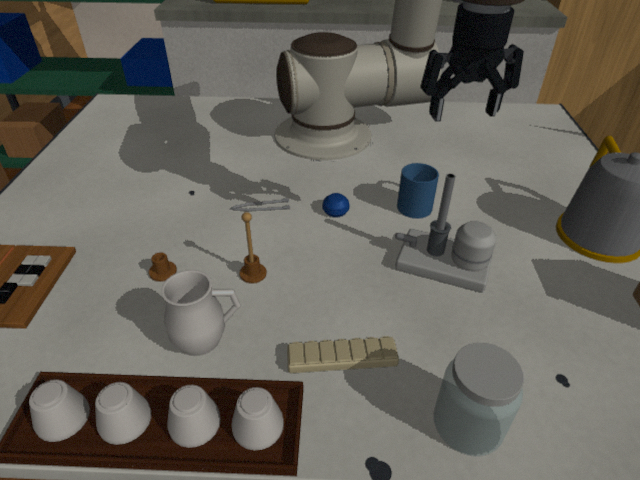

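```bash
python3 - <<'E'
from h import *
for n,c in (("top",(.5163,.2373)),("scene",(.5165,.2378))):
    s=snapshot(n)
    P=pts(s,np.ones((480,640),bool)); r=np.hypot(P[:,0]-c[0],P[:,1]-c[1])
    q=P[(r<.0075)&(P[:,2]>.19)&(P[:,2]<.215)]; print(n,len(q),np.median(q[:,2]),q[:,2].std(),q[:,2].mean(),q[:,:2].mean(0))
    # rim & foot checks for z bias
    k=P[(np.hypot(P[:,0]-.538,P[:,1]-.299)<.02)]; print(" canister",np.median(k[:,2]))
    k=P[(r>.01)&(r<.02)&(P[:,2]>.08)]; print(" rim",np.median(k[:,2]))
    im=s["img"]; u,v=proj(s,[.5164,.2377,.2])[0].astype(int)
    big=cv2.resize(im[v-20:v+20,u-20:u+20],(400,400),interpolation=cv2.INTER_CUBIC); th=np.linspace(0,6.28,60)
    for z,col in ((.1985,(0,255,0)),(.2015,(0,0,255))):
        uv=proj(s,np.stack([.5164+.008*np.cos(th),.2377+.008*np.sin(th),0*th+z],1)); uv=((uv-[u-20,v-20]+.5)*10-.5).astype(int); cv2.polylines(big,[uv],True,col,1)
    cv2.imwrite(f"pics/top_{n}.png",big)
a=np.hstack([cv2.imread("pics/top_top.png"),cv2.imread("pics/top_scene.png")]); cv2.imwrite("pics/tt.png",a)
E
```

```text
top 73 0.20072583082827156 0.002296812355726492 0.200341677324487 [0.5159 0.2368]
 canister 0.1031625168737561
 rim 0.6668850143166702
scene 29 0.19989993353094176 0.002505765332015006 0.19931572473413176 [0.5171 0.2371]
 canister 0.10219265960374557
 rim 0.3796855488181339
```

View pics/tt.png

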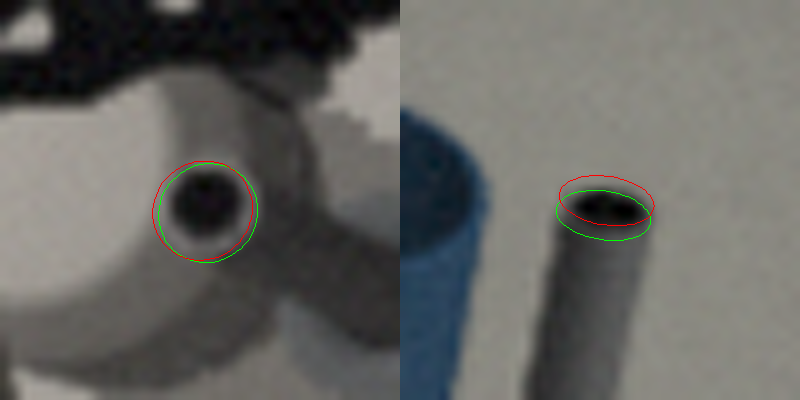

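View pics/top10.png

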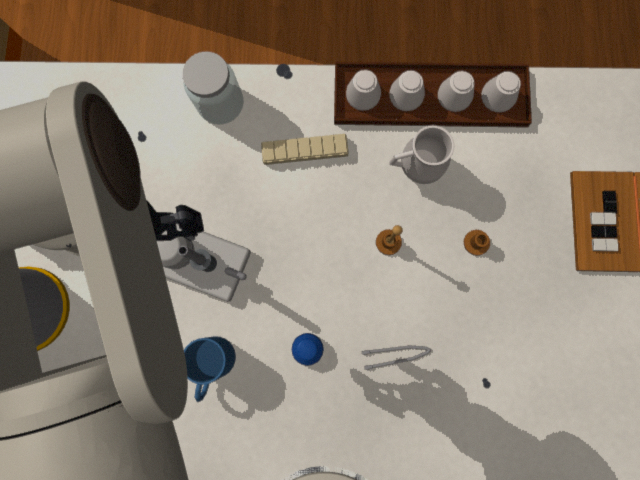

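```bash
python3 - <<'E'
from h import *
o=manip.observe(); print(o["time"],o["contact_force"])
print(workorder.finish_job())
E
```

```text
19.95 [1.2404 0.8811 0.1849]
the job is handed in; nothing more can be done
None
```

The tube is standing upright in the filter head's socket, seated on the washer, and the job is handed in at 19.95 s of the 69 s allowed.

- **Insertion:** The seal met the tube about 15 mm below the mouth, and the drag then held steady at about 8 N. The washer was felt about 49 mm down, 6 mm below nominal.
- **Pressing home:** I pressed to 22–23 N in all, about 14 N of it on the washer, and held for about 0.6 s. Then I opened the jaws and pulled straight up.
- **Last checks:** The tube is vertical and on the socket axis within about 1 mm. Its top is about 200 mm above the table, where it should be with the washer still slightly compressed. The gripper is well clear and the force reading was near zero, within its usual 1 N or so of noise. By eye in the last pictures, nothing else has moved.
- **Small disagreements:** The two cameras differ by about 1 mm on the height of the tube's top (199.9 and 200.7 mm). The tube sprang back 1–2 mm on release, and the camera calibration is only good to about 2 mm. In an early check the wrist camera put the tube about 1 mm off the other cameras' figure. No check failed.

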